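# Set up two vacuum port blocks with matching centring rings

### The arm

A 6-joint arm with a two-finger parallel gripper is mounted at the origin on a cart in front of the work surface, level with it; the furniture and walls round the work are solid. World frame = base frame: x ahead of the robot, y to its left, z up, the work surface at z = 0. Lengths are in m, angles in rad, forces in N, time in s.
With the tool pointing down it reaches from about 0.425 to 0.95 m from the base axis. Payload 3.5 kg.
Tool frame: the origin (TCP) lies between the finger pads; the fingertips stand 19 mm ahead of it and the grasp point (between the pads) is the TCP (ctrl.nose_length is the distance from the TCP to the fingertips, in m); z points along the fingers, y is the line along which they close (so a half turn about z gives the same grasp; the last joint's range is limited). The gripper opens to 85 mm and grips with 20 to 120 N. Pads are 22 mm wide; open, the fingers measure 114 mm over their backs; the gripper's body (76 mm by 85 mm) begins 54 mm behind the grasp point. The pads swing forward as they close: fully open they stand 13 mm farther back than shut.
Start: joints at [1.139, 0.286, 1.577, -0, 1.279, -0.15], TCP at [0.188, 0.648, 0.25] pointing down, gripper open.
Joint ranges: [-2.77, 2.77], [-0.9, 2.22], [0.21, 2.48], [-1.53, 4.67], [0.24, 2.81], [-2.84, 2.84]. Speed limits (rad/s): [2.79, 2.79, 3.14, 3.14, 3.14, 3.14].

### API

Orientations are given as a unit quaternion [x, y, z, w].
In Python, from plant import ctrl gives the robot as it stands.
- The arm moves only by the tool apply_moves, never from a script. Its argument "series" is a list of rows, each a list of 6 numbers: the shift along the world's x, y, z scaled (see below), then the turn, a rotation vector about the world's x, y, z scaled (see below). A call has 1 to 20 rows; each row is the pose to reach, as a shift and turn from the pose commanded when the call began; what a row does not reach only later rows make up. The controller multiplies each number of a shift by 0.8 m and each number of a turn by 45 degrees. A row lasts 1/8 s, in which the tool goes at most 62.5 mm and 10.7 degrees, less where a joint would pass 70% of its speed; a pose out of reach is approached as far as the arm can. A call with a number of a shift or a turn outside -1 to 1 is refused whole. A call with a gripper value outside its range is refused whole. "jaw" is the opening, from 0 (shut) to 1 (fully open), set as the call begins (left out, the last holds). The fingers move at their own pace and stop on an object; "squeeze" is the grip in N (left out, the last holds). Time passes only in rows, so rows that repeat a pose let the fingers close. It gives the time, the measured TCP pose, the force, the opening and the grip force at its end, in the units of the state.
- ctrl.get_state(): the state, without advancing time (a new reading comes with each control period).
- ctrl.read_camera(name): name is "scene" or "top"; returns the picture (400x640x3 uint8, red, green, blue); there is no depth.
- ctrl.get_calibration(name): a dict with "fx", "fy", "cx", "cy" (pixels), "xyz" and "orientation" of the camera in the world. Camera axes: x right, y up, looking along -z (the intrinsics and any distortion apply to the point x, -y, -z); pixel columns grow to the right and rows downward; lengths in m; the calibration is good to about 2 mm. A picture is of the moment at which its call begins. get_calibration takes no time and is no camera call.
- ctrl.sign_off(): hands the job in; it is judged then, once.
Trained networks look in the newest picture that a camera, given by its name, has taken for a name from the list of things; names that differ only in an ending like _2 or _b are one class to them, and where a whole thing is asked for, a point or a joint stands for the part that bears it (a point fixed in the world has none). Each returns a list of dicts, best first, with "p" (0 to 1); they miss things now and then, are a little off and sometimes report something else, mostly with a low value. They report only what shows in the picture. A call takes as long as a camera call. They do not tell look-alikes from the thing itself.
- ctrl.boxes_of(thing, camera): "xy" ([column, row] as shares, 0 to 1, of the picture: columns of its width, rows of its height, amid what is visible of it).
- ctrl.silhouettes(thing, camera): "pixels" (400x640 bool, what is visible of it) and "xy" ([column, row] as shares, 0 to 1, of the picture: columns of its width, rows of its height, amid what is visible of it).
The state is a dict: "time": time; "qpos": joint angles; "dq": joint speeds; "joint_efforts": joint torques, N m; "eef_pos": TCP position; "tcp_rot": TCP orientation; "contact_force": force on the tool from outside, world axes, zero at the start; "wrist_torque": the same for the moment, N m; "opening": opening from 0.0 (shut) to 1.0 (fully open); "finger_force": force on a finger pad.
Only numpy, scipy, OpenCV 4.12 (cv2) and the standard library are available. Lean on these libraries where they do the work, as an engineer would, in place of code of your own. Each camera call takes 0.05 s, during which the arm holds its last target. There are 200 camera calls.

### The job

Set up the two vacuum port blocks on the bench. Seat the largest centring ring in the larger block, stand the conical reducer on it with its wide flange down, and lay the smallest ring on top of the reducer; seat the middle-sized ring in the smaller block and stand the finned gauge on it. Each part must sit flat and centred on the one below, the gauge must stay upright all the time, and the blocks' neighbours (jar, blank flange, carton) stay where they are.

Things in the scene. Friction and masses are not known exactly. Their poses are not given: they have to be found in the camera images.
- large_block: Larger aluminium port block, fixed: 84 x 84 x 40 mm, with a round boss 75 mm wide on top, rim 47.5 mm above the bench, and in it a round seat 62 mm wide, 2.5 mm deep, floor 45 mm above the bench. Origin: centre of the underside, below the seat's centre; z up. Low capped outlet 23 mm out to its +x; lugs 24 mm out to its +y and -y, 14 mm high.
- small_block: Smaller aluminium port block, fixed: 68 x 68 x 40 mm, round boss 58 mm wide, rim 47.5 mm above the bench, in it a round seat 46 mm wide, 2.5 mm deep, floor 45 mm above the bench. Origin: centre of the underside, below the seat's centre; z up. Outlet and lugs as on the larger block.
- ring_large: Largest of three flat centring rings (metal ring with a brown O-ring round it), 54 mm outside, 8 mm high, lying flat. Grip it across the outside (the hole is not open to fingers). Origin: centre of the underside.
- ring_middle: Middle centring ring, 38 mm outside, 8 mm high, lying flat. Grip it across the outside. Origin: centre of the underside.
- ring_small: Smallest centring ring, 30 mm outside, 8 mm high, lying flat. Grip it across the outside. Origin: centre of the underside.
- reducer: Steel conical reducer, 45 mm high, standing on its wide flange (55 mm); the top flange is 30 mm wide, from 32 to 45 mm height, and can be gripped from above. Top face flat. 0.13 kg. Origin: centre of the underside of the wide flange; z along its axis, up.
- finned_gauge: Vacuum gauge with vertical cooling fins and a black top, 83 mm high, standing on its 40 mm flange; finned body 53 mm wide from 26 to 67 mm height (grip there), narrow connector 12 mm wide on top. 0.3 kg. Origin: centre of the underside of the flange; z along its axis, up.
- oring_jar: Bystander: white jar with a black screw lid, 54 mm wide, 70 mm high. Origin: centre of the underside. Leave it.
- spare_blank: Bystander: plain closed disc (blank flange), 55 mm wide, 8 mm high. Origin: centre of the underside. Leave it.
- seal_carton: Bystander: small brown carton with a yellow band, 60 x 85 x 38 mm, lying flat. Origin: centre of the underside. Leave it. (Of the room: the vacuum line to its right, at y below -0.23 m, stands up to 0.37 m high; the grey box behind on the left, x above 0.6 m, 0.18 m.)
Not all that is in view belongs to the job. Leave any red look-alike of the ring_small alone.

How it is judged:
By the outcome, as a careful person would: the job done as asked, in the order asked, and still so for the second after the job is handed in, with the robot touching nothing.
It also fails if it takes over 141 s, if anything falls off the work surface, if the arm or the gripper's body presses on something with over 40 N, if the wrist force passes 120 N, or if a joint passes its speed limit or range.

## Working session

There is one attempt and no reset: what is moved stays moved. The work goes in short steps, Python scripts to look and compute and a tool call to move; the robot and the scene stay as the last step left them, time stands still between calls to the robot, and variables do not carry over. Pictures are saved under pics/ and viewed, at most 14 in all, crops included, and the job is handed in when it is done.

Besides the shell and the picture viewer there is one more tool, called after "Request:" as name([rows], argument=value, ...), one row to a line, values as JSON. apply_moves: Moves the arm, as the interface text tells. Shifts and turns lie within -1 to 1; 1 stands for 0.8 m of shift or 45 degrees of turn. Its arguments: {"type":"object","properties":{"series":{"type":"array"},"jaw":{"type":"number"},"squeeze":{"type":"number"}},"required":["series"]}

```bash
ls; mkdir -p pics; cat > h.py <<'E'
import numpy as np,cv2
from scipy.spatial.transform import Rotation as R
from plant import ctrl
def ray(cam,px):
    c=ctrl.get_calibration(cam)
    d=np.array([(px[0]-c["cx"])/c["fx"],-(px[1]-c["cy"])/c["fy"],-1.])
    return np.array(c["xyz"]),R.from_quat(c["orientation"]).apply(d)
def at(cam,px,z):
    o,d=ray(cam,px); return (o+d*(z-o[2])/d[2])
def proj(cam,P):
    c=ctrl.get_calibration(cam)
    p=R.from_quat(c["orientation"]).inv().apply(np.atleast_2d(P)-np.array(c["xyz"]))
    return np.c_[c["cx"]+c["fx"]*p[:,0]/-p[:,2],c["cy"]-c["fy"]*p[:,1]/-p[:,2]]
def save(cam,name):
    im=ctrl.read_camera(cam); cv2.imwrite(f"pics/{name}.png",im[:,:,::-1]); return im
E
python3 - <<'E'
from h import *
for c in("scene","top"):
    save(c,c+"0"); print(c,ctrl.get_calibration(c))
H=dict(large_block=.0475,small_block=.0475,ring_large=.004,ring_middle=.004,ring_small=.004,reducer=.02,finned_gauge=.04,oring_jar=.035,spare_blank=.004,seal_carton=.019)
for n,h in H.items():
  for c in("top","scene"):
    for b in ctrl.boxes_of(n,c)[:3]:
        px=np.array(b["xy"])*[640,400]; print(n,c,round(b["p"],2),px.round(1),at(c,px,h).round(3)[:2])
print(ctrl.get_state())
E
```

```text
pics
scene {'fx': 423.23392447223455, 'fy': 423.23392447223455, 'cx': 320.2392844247283, 'cy': 205.2622912937661, 'xyz': array([ 0.06381592, -0.49374998,  0.46754655]), 'orientation': array([ 0.48011726, -0.17134438, -0.27037864,  0.81671532])}
top {'fx': 424.28940249845624, 'fy': 424.28940249845624, 'cx': 325.35534935509935, 'cy': 201.6953169632589, 'xyz': array([0.38187809, 0.07253783, 0.8731661 ]), 'orientation': array([-0.06745718,  0.06271733,  0.71163192, -0.69648839])}
large_block top 0.72 [366.  172.2] [ 0.594 -0.006]
large_block scene 0.77 [388.4 229.3] [ 0.584 -0.038]
small_block top 0.91 [354.2 230.4] [0.478 0.021]
small_block scene 0.95 [326.8 244.6] [ 0.457 -0.011]
small_block scene 0.53 [264.9 209.5] [0.433 0.161]
ring_large top 0.62 [298.6 206.8] [0.534 0.133]
ring_large scene 0.47 [318.5 213.7] [0.558 0.145]
ring_middle top 0.59 [436.2 244.6] [ 0.45  -0.148]
ring_middle scene 0.73 [325.2 245.7] [0.493 0.038]
ring_middle scene 0.57 [372.4 306.2] [ 0.449 -0.141]
ring_small top 0.6 [231.3 266.4] [0.415 0.27 ]
ring_small scene 0.52 [263.9 250.2] [0.389 0.094]
ring_small s
[... 700 characters left out ...]
: array([ 1.13902417e+00,  2.86315550e-01,  1.57667474e+00,  2.64260616e-06,
        1.27861653e+00, -1.50052933e-01]), 'dq': array([-6.86590165e-04,  1.90205629e-04, -1.43342674e-03, -8.02928146e-05,
       -1.53461600e-03, -3.87671755e-04]), 'joint_efforts': array([ 3.44051123e-04, -4.05968678e+01, -2.92947596e+01, -1.29368400e-04,
        4.18174868e-04, -3.45348731e-06]), 'eef_pos': array([0.18765743, 0.64838278, 0.25032819]), 'tcp_rot': array([ 1.40394644e-01,  9.90095624e-01, -6.42396311e-06, -3.24417655e-06]), 'contact_force': array([-0.23000458,  0.15210345,  0.09762573]), 'wrist_torque': array([0.03510213, 0.01454124, 0.0364833 ]), 'finger_force': 0.0, 'opening': 1.0006277995735608}
```

View pics/top0.png

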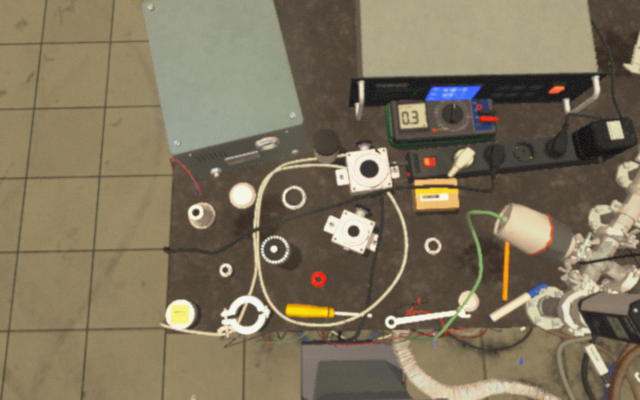

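View pics/scene0.png

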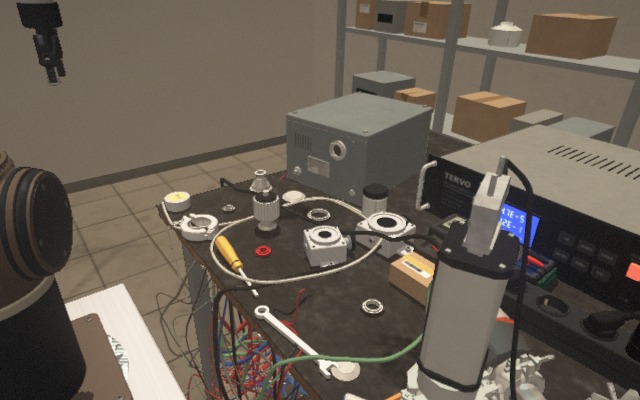

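The top picture shows ring_large near (293,197), ring_middle (433,245), ring_small (226,269), the red decoy (318,279), the reducer (202,214), the gauge (275,249), large block (369,170) and small block (354,231). Some boxes are off, so I'll refine with model outlines.

```bash
cat > fit.py <<'E'
from h import *
from scipy.optimize import minimize
T=np.linspace(0,2*np.pi,72,endpoint=False)
def prof(x,y,pr):  # pr list (radius,z)
    return np.vstack([np.c_[x+r*np.cos(T),y+r*np.sin(T),0*T+z] for r,z in pr])
PR=dict(ring_large=[(.027,0),(.027,.008)],ring_middle=[(.019,0),(.019,.008)],ring_small=[(.015,0),(.015,.008)],
 reducer=[(.0275,0),(.0275,.008),(.015,.032),(.015,.045)],
 finned_gauge=[(.02,0),(.0265,.026),(.0265,.067),(.006,.083)])
def model(cam,x,y,pr,s=8):
    m=np.zeros((400*s//2,640*s//2),np.uint8)  # s/2 upscaling
    k=s//2
    for a,b in zip(pr[:-1],pr[1:]):
        h=cv2.convexHull((((proj(cam,prof(x,y,[a,b]))+.5)*k-.5)*16).round().astype(np.int32))
        cv2.fillConvexPoly(m,h,1,shift=4)
    return m
def fit(name,cam,p0,mask):
    pr=PR[name]; M=cv2.resize(mask.astype(np.float32),None,fx=4,fy=4)>.5
    def cost(p):
        m=model(cam,p[0],p[1],pr)>0; return -(m&M).sum()/((m|M).sum())
    r=minimize(cost,p0,method="Nelder-Mead",options=dict(initial_simplex=np.array(p0)+[[0,0],[.01,0],[0,.01]],xatol=1e-4,fatol=1e-4))
    return r.x,-r.fun
E
python3 - <<'E'
from fit import *
print(ctrl.nose_length)
im={c:save(c,c+"1") for c in("top","scene")}
g=dict(ring_large=(293,197),ring_middle=(433,245),ring_small=(226,269),reducer=(202,214),finned_gauge=(275,249))
crops=[]
for n,px in g.items():
    p=at("top",px,.045 if n=="reducer" else .06 if n=="finned_gauge" else .008)[:2]
    for c in("top","scene"):
        best=None
        for s in ctrl.silhouettes(n,c):
            q=proj(c,[*p,.02])[0]; d=np.hypot(*(np.array(s["xy"])*[640,400]-q))
            if d<25 and (best is None or d<best[0]): best=(d,s["pixels"])
        x=p
        if best: x,i=fit(n,c,p,best[1]); print(n,c,x.round(4),round(i,2))
        else: print(n,c,"no mask",p.round(3))
        q=proj(c,[*x,.02])[0].astype(int); u,v=q-[25,25]
        b=cv2.resize(im[c][v:v+50,u:u+50],(200,200),interpolation=cv2.INTER_CUBIC)
        m=model(c,*x,PR[n])[v*4:v*4+200,u*4:u*4+200]
        cs,_=cv2.findContours(m,cv2.RETR_EXTERNAL,cv2.CHAIN_APPROX_NONE); b=b.copy();cv2.drawContours(b,cs,-1,(0,255,0),1)
        crops.append(b)
cv2.imwrite("pics/m1.png",np.vstack([np.hstack(crops[0:4]),np.hstack(crops[4:8]),np.hstack(crops[8:]+[crops[0]*0]*2)])[:,:,::-1])
# blocks
bl=[]
for px in((369,170),(354,231)):
    p=at("top",px,.0475)
    for c in("top","scene"):
        q=proj(c,p)[0].astype(int);u,v=q-[40,30]
        bl.append(cv2.resize(im[c][v:v+60,u:u+80],(400,300),interpolation=cv2.INTER_CUBIC)); print(p.round(4),c,u,v)
cv2.imwrite("pics/m2.png",np.vstack([np.hstack(bl[:2]),np.hstack(bl[2:])])[:,:,::-1])
E
```

```text
0.019
ring_large top [0.5549 0.1426] 0.49
ring_large scene [0.556  0.1422] 0.59
ring_middle top [ 0.4492 -0.1393] 0.59
ring_middle scene no mask [ 0.449 -0.14 ]
ring_small top [0.4088 0.2817] 0.71
ring_small scene no mask [0.41 0.28]
reducer top [0.5214 0.3344] 0.84
reducer scene [0.524  0.3362] 0.81
finned_gauge top [0.4432 0.1742] 0.9
finned_gauge scene [0.4439 0.1739] 0.94
[ 0.5986 -0.0124  0.0475] top 329 140
[ 0.5986 -0.0124  0.0475] scene 344 191
[0.4764 0.0218 0.0475] top 314 201
[0.4764 0.0218 0.0475] scene 284 203
```

View pics/m1.png

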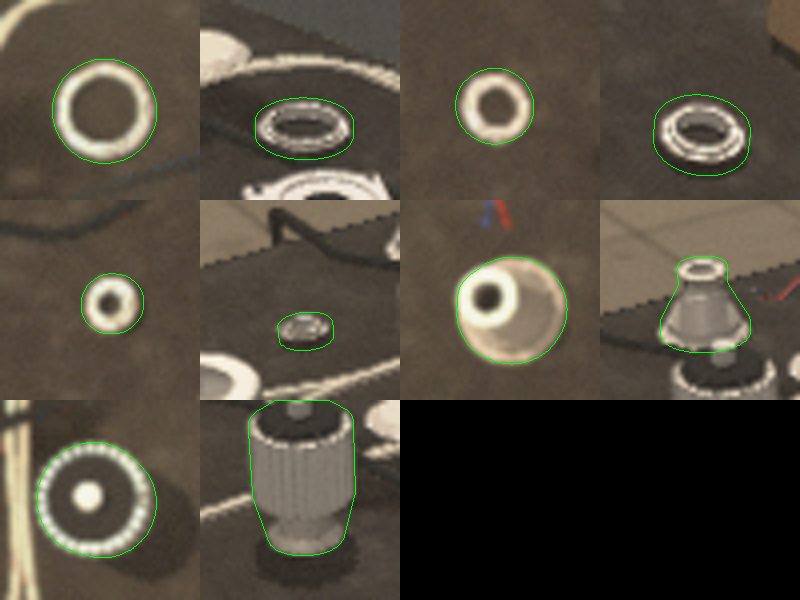

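View pics/m2.png

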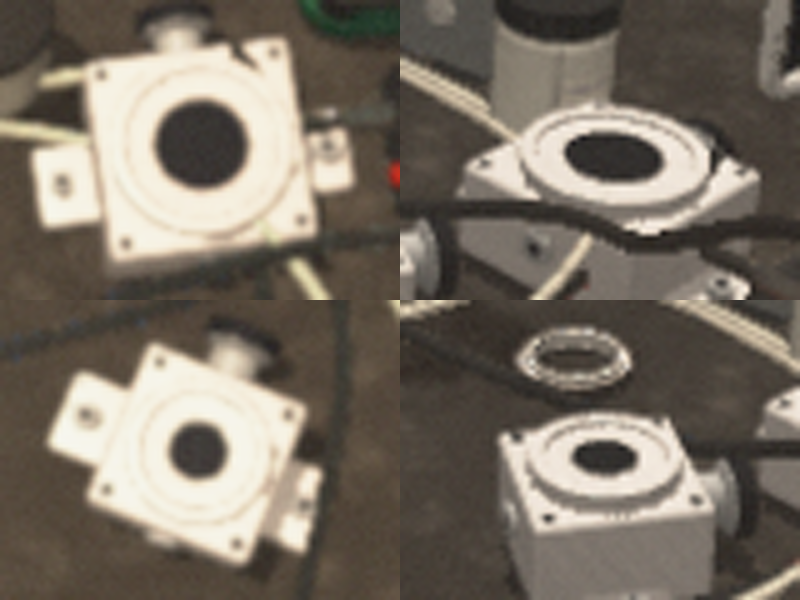

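The outlines match the gauge, reducer and rings closely, and the seats' dark bores show cleanly at about (205,143)/(615,157) and (197,450)/(604,458) in the second montage. Now I'll take sub-pixel centroids from both cameras.

```bash
cat > cen.py <<'E'
from h import *
def blob(im,cam,p,z,rad,dark=False):
    """centre of the dark/bright disc of radius rad near p at height z"""
    q=proj(cam,[*p[:2],z])[0]; u,v=q.round().astype(int)
    w=int(rad*1.6*430/np.linalg.norm(np.array(ctrl.get_calibration(cam)["xyz"])-[*p[:2],z]))+2
    g=cv2.resize(cv2.cvtColor(im,cv2.COLOR_RGB2GRAY)[v-w:v+w+1,u-w:u+w+1],None,fx=8,fy=8,interpolation=cv2.INTER_CUBIC)
    t,m=cv2.threshold(g,0,255,cv2.THRESH_OTSU); m=255-m if dark else m
    cs,_=cv2.findContours(m,cv2.RETR_EXTERNAL,cv2.CHAIN_APPROX_NONE)
    c=min(cs,key=lambda c:np.hypot(*(c.reshape(-1,2).mean(0)-g.shape[0]/2))+(1e3 if len(c)<30 else 0))
    h=cv2.convexHull(c); M=cv2.moments(h)
    pix=(np.array([M["m10"],M["m01"]])/M["m00"]+.5)/8-.5+[u-w,v-w]
    pts=np.array([at(cam,(k+.5)/8-.5+[u-w,v-w],z)[:2] for k in h.reshape(-1,2)])
    c0,r=cv2.minEnclosingCircle(pts.astype(np.float32))
    return at(cam,pix,z)[:2],r
E
python3 - <<'E'
from cen import *
J=[("LB",(.5986,-.0124),.045,.02,1),("SB",(.4764,.0218),.045,.012,1),("RL",(.555,.1426),.008,.025,0),("RM",(.449,-.14),.008,.017,0),("RS",(.409,.2815),.008,.013,0),("RED",(.524,.336),.045,.013,0),("GA",(.444,.174),.083,.006,0)]
for c in("top","scene"):
    im=cv2.imread(f"pics/{c}1.png")[:,:,::-1].copy()
    for n,p,z,r,d in J:
        x,rr=blob(im,c,p,z,r,d); print(n,c,x.round(4),round(rr,4))
st=ctrl.get_state();print(st["time"])
E
```

```text
LB top [ 0.6025 -0.0124] 0.019
SB top [0.4773 0.0231] 0.0117
RL top [0.5543 0.1426] 0.0258
RM top [ 0.4479 -0.1388] 0.018
RS top [0.4084 0.2817] 0.014
RED top [0.5205 0.3314] 0.0257
GA top [0.4429 0.1746] 0.0069
LB scene [ 0.6027 -0.0137] 0.0205
SB scene [0.4776 0.0219] 0.0129
RL scene [0.5527 0.1383] 0.0266
RM scene [ 0.4463 -0.1429] 0.0173
RS scene [0.407 0.278] 0.0161
RED scene [0.5211 0.3321] 0.0174
GA scene [0.4462 0.1803] 0.0281
1.7
```

Request:
apply_moves([
  [0.4585,-0.632,-0.188,0,0,0],
  [0.4585,-0.632,-0.188,0,0,0],
  [0.4585,-0.632,-0.188,0,0,0],
  [0.4585,-0.632,-0.188,0,0,0],
  [0.4585,-0.632,-0.188,0,0,0],
  [0.4585,-0.632,-0.188,0,0,0],
  [0.4585,-0.632,-0.188,0,0,0],
  [0.4585,-0.632,-0.188,0,0,0],
  [0.4585,-0.632,-0.188,0,0,0],
  [0.4585,-0.632,-0.188,0,0,0],
  [0.4585,-0.632,-0.188,0,0,0],
  [0.4585,-0.632,-0.188,0,0,0],
  [0.4585,-0.632,-0.188,0,0,0],
], jaw=0.78)

```text
time: 3.32
eef_pos: [0.5538, 0.1441, 0.1002]
tcp_rot: [0.14, 0.99, 0.0, -0.0]
contact_force: [0.7, -0.0, -0.1]
opening: 0.784
finger_force: 0.0
```

Request:
apply_moves([
  [0,0,-0.05,0,0,0],
  [0,0,-0.08,0,0,0],
  [0,0,-0.095,0,0,0],
  [0,0,-0.095,0,0,0],
  [0,0,-0.095,0,0,0],
])

```text
time: 3.95
eef_pos: [0.5553, 0.1433, 0.0253]
tcp_rot: [0.14, 0.99, 0.0, 0.001]
contact_force: [0.2, -0.1, 1.1]
opening: 0.782
finger_force: 0.0
```

```bash
python3 - <<'E'
from h import *
im=ctrl.read_camera("scene"); s=ctrl.get_state()
print(s["eef_pos"],s["contact_force"],ctrl.nose_length)
q=proj("scene",s["eef_pos"])[0].astype(int);u,v=q-[40,40]
c=cv2.resize(im[v:v+60,u:u+80],(800,600),interpolation=cv2.INTER_CUBIC)
cv2.imwrite("pics/g1.png",c[:,:,::-1])
E
```

```text
[0.55547395 0.14317061 0.02539514] [ 0.94063318 -0.03484878 -0.01641149] 0.019
```

View pics/g1.png

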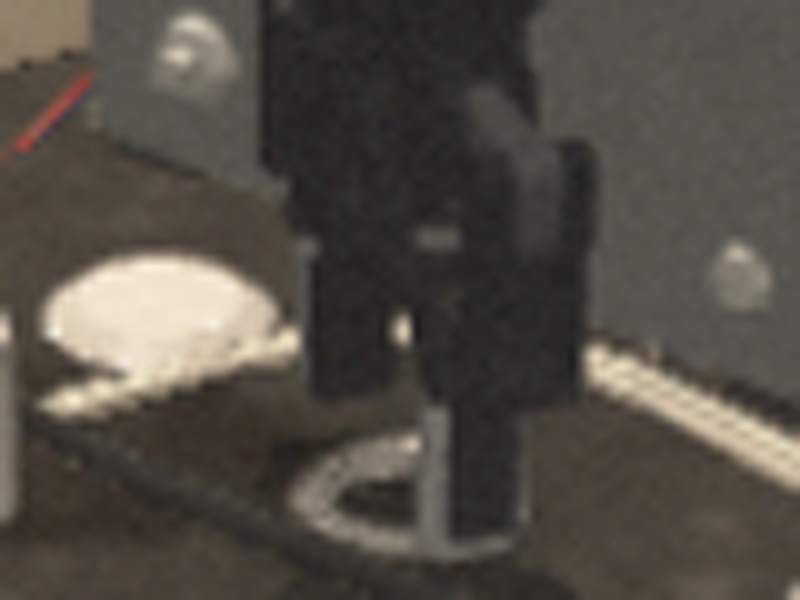

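The near finger's tip shows at about (485,545) in the crop, close to the ring's near rim. I'll feel for the bench to find the tip height.

Request:
apply_moves([
  [0,0,-0.0025,0,0,0],
  [0,0,-0.005,0,0,0],
  [0,0,-0.005,0,0,0],
])

```text
time: 4.38
eef_pos: [0.5544, 0.1427, 0.0198]
tcp_rot: [0.141, 0.99, -0.0, -0.0]
contact_force: [0.4, -0.3, 0.3]
opening: 0.775
finger_force: 0.0
```

Request:
apply_moves([
  [0,0,-0.0015,0,0,0],
  [0,0,-0.003,0,0,0],
  [0,0,-0.003,0,0,0],
])

```text
time: 4.75
eef_pos: [0.5544, 0.1427, 0.0173]
tcp_rot: [0.14, 0.99, -0.0, -0.0]
contact_force: [-0.7, -0.6, 0.4]
opening: 0.78
finger_force: 0.0
```

Request:
apply_moves([
  [0,0,-0.001,0,0,0],
  [0,0,-0.002,0,0,0],
  [0,0,-0.002,0,0,0],
])

```text
time: 5.12
eef_pos: [0.5544, 0.1428, 0.0158]
tcp_rot: [0.14, 0.99, -0.0, -0.0]
contact_force: [-0.0, 0.0, -0.2]
opening: 0.783
finger_force: 0.0
```

Request:
apply_moves([
  [0,0,-0.0015,0,0,0],
  [0,0,-0.003,0,0,0],
  [0,0,-0.003,0,0,0],
])

```text
time: 5.5
eef_pos: [0.5543, 0.1427, 0.0134]
tcp_rot: [0.14, 0.99, -0.0, -0.0]
contact_force: [-0.6, -0.1, -0.1]
opening: 0.78
finger_force: 0.0
```

Request:
apply_moves([
  [0,0,-0.0013,0,0,0],
  [0,0,-0.0025,0,0,0],
  [0,0,-0.0025,0,0,0],
])

```text
time: 5.88
eef_pos: [0.5546, 0.1428, 0.0123]
tcp_rot: [0.14, 0.99, -0.0, -0.0]
contact_force: [-2.9, -0.3, 5.0]
opening: 0.783
finger_force: 2.5
```

Contact was at TCP z ≈ 12.4 mm for 0.78 opening. I'll raise to about 18.8 mm and close.

Request:
apply_moves([
  [0,0,0.0094,0,0,0],
  [0,0,0.0094,0,0,0],
])

```text
time: 6.12
eef_pos: [0.5552, 0.1428, 0.0199]
tcp_rot: [0.14, 0.99, 0.0, 0.001]
contact_force: [0.4, -0.6, 0.2]
opening: 0.776
finger_force: 0.0
```

Request:
apply_moves([
  [0,0,0,0,0,0],
  [0,0,0,0,0,0],
  [0,0,0,0,0,0],
  [0,0,0,0,0,0],
], jaw=0.5, squeeze=35)

```text
time: 6.62
eef_pos: [0.5548, 0.1428, 0.0197]
tcp_rot: [0.14, 0.99, -0.0, 0.0]
contact_force: [-1.9, 0.2, 4.5]
opening: 0.606
finger_force: 35.7
```

Request:
apply_moves([
  [0,0,0.01,0,0,0],
  [0,0,0.04,0,0,0],
  [0,0,0.11,0,0,0],
  [0,0,0.11,0,0,0],
  [0,0,0.11,0,0,0],
])

```text
time: 7.25
eef_pos: [0.5541, 0.1427, 0.1068]
tcp_rot: [0.14, 0.99, -0.0, -0.0]
contact_force: [-0.9, -0.1, -1.1]
opening: 0.605
finger_force: 36.7
```

```bash
python3 - <<'E'
from h import *
s=ctrl.get_state(); print(s["eef_pos"],s["contact_force"],s["opening"])
o=[]
for cam in("scene","top"):
    im=ctrl.read_camera(cam)
    q=proj(cam,s["eef_pos"]-[0,0,.012])[0].astype(int);u,v=q-[30,35]
    o.append(cv2.resize(im[v:v+70,u:u+60],(400,467),interpolation=cv2.INTER_CUBIC))
cv2.imwrite("pics/g2.png",np.hstack(o)[:,:,::-1])
E
```

```text
[0.55406841 0.14274531 0.10680892] [-0.92799759 -0.08557386 -1.14164204] 0.605075088226914
```

View pics/g2.png

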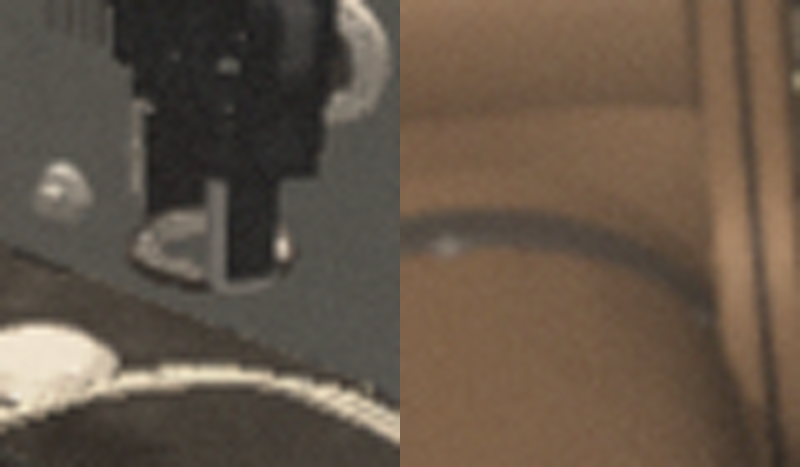

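The ring hangs level between the pads (scene crop, around (215,250)). Carrying it to the large block.

Request:
apply_moves([
  [0.06,-0.194,0,0,0,0],
  [0.06,-0.194,0,0,0,0],
  [0.06,-0.194,0,0,0,0],
  [0.06,-0.194,0,0,0,0],
  [0.06,-0.194,0,0,0,0],
  [0.06,-0.194,0,0,0,0],
  [0.06,-0.194,-0.02,0,0,0],
  [0.06,-0.194,-0.035,0,0,0],
  [0.06,-0.194,-0.045,0,0,0],
  [0.06,-0.194,-0.045,0,0,0],
  [0.06,-0.194,-0.045,0,0,0],
])

```text
time: 8.72
eef_pos: [0.6028, -0.0125, 0.0713]
tcp_rot: [0.14, 0.99, -0.0, 0.0]
contact_force: [-0.2, -0.5, 0.2]
opening: 0.6
finger_force: 36.7
```

Request:
apply_moves([
  [0,0,-0.0025,0,0,0],
  [0,0,-0.005,0,0,0],
  [0,0,-0.005,0,0,0],
])

```text
time: 9.1
eef_pos: [0.6024, -0.0125, 0.0669]
tcp_rot: [0.14, 0.99, -0.0, -0.0]
contact_force: [0.4, 0.5, -0.6]
opening: 0.598
finger_force: 36.7
```

Request:
apply_moves([
  [0,0,-0.001,0,0,0],
  [0,0,-0.002,0,0,0],
  [0,0,-0.002,0,0,0],
])

```text
time: 9.48
eef_pos: [0.6024, -0.0124, 0.0653]
tcp_rot: [0.14, 0.99, 0.0, -0.0]
contact_force: [-0.5, -0.1, 0.4]
opening: 0.602
finger_force: 36.7
```

Request:
apply_moves([
  [0,0,-0.001,0,0,0],
  [0,0,-0.001,0,0,0],
])

```text
time: 9.72
eef_pos: [0.6026, -0.0124, 0.0648]
tcp_rot: [0.14, 0.99, -0.0, 0.0]
contact_force: [-0.3, -0.1, 1.0]
opening: 0.603
finger_force: 36.8
```

Request:
apply_moves([
  [0,0,-0.001,0,0,0],
  [0,0,-0.001,0,0,0],
])

```text
time: 9.98
eef_pos: [0.6026, -0.0125, 0.0647]
tcp_rot: [0.14, 0.99, -0.0, -0.0]
contact_force: [-2.5, 0.1, 5.1]
opening: 0.608
finger_force: 37.3
```

Request:
apply_moves([
  [0,0,0,0,0,0],
  [0,0,0,0,0,0],
  [0,0,0.02,0,0,0],
  [0,0,0.08,0,0,0],
  [0,0,0.14,0,0,0],
  [-0.12,0.2,0.14,0,0,0],
  [-0.12,0.35,0.14,0,0,0],
  [-0.12,0.42,0.14,0,0,0],
  [-0.11,0.435,0.1,0,0,0],
  [-0.101,0.435,0.06,0,0,0],
  [-0.101,0.435,0.06,0,0,0],
  [-0.101,0.435,0.06,0,0,0],
], jaw=0.8)

```text
time: 11.48
eef_pos: [0.5193, 0.3384, 0.1098]
tcp_rot: [0.138, 0.99, -0.001, -0.002]
contact_force: [-0.3, -0.6, 0.2]
opening: 0.799
finger_force: 0.0
```

```bash
python3 - <<'E'
from cen import *
im={c:save(c,c+"2") for c in("top","scene")}
o=[]
for c in im:
    q=proj(c,[.6026,-.013,.05])[0].astype(int);u,v=q-[40,30]
    o.append(cv2.resize(im[c][v:v+60,u:u+80],(400,300),interpolation=cv2.INTER_CUBIC))
    print(c,blob(im[c],c,(.6026,-.013),.045,.019,1),ctrl.get_state()["eef_pos"])
cv2.imwrite("pics/b2.png",np.hstack(o)[:,:,::-1])
E
```

```text
top (array([ 0.60450718, -0.01382423]), 0.018380790948867798) [0.5216314  0.33598508 0.11230069]
scene (array([ 0.60584108, -0.01192215]), 0.03048282489180565) [0.5216314  0.33598508 0.11230069]
```

View pics/b2.png

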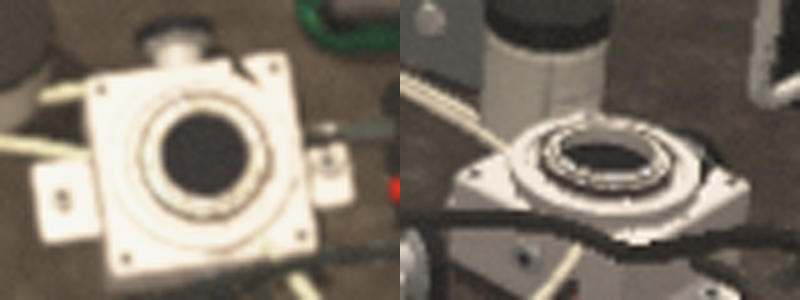

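The ring is seated concentrically: its centre is at about (205,155) in the top crop, the same as the boss. Next I'll refine the reducer's position from its top bore in the clean first picture.

```bash
python3 - <<'E'
from cen import *
for c in("top","scene"):
    im=cv2.imread(f"pics/{c}1.png")[:,:,::-1].copy()
    for p in((.5215,.3345),(.523,.336)): print(c,blob(im,c,p,.045,.007,1))
E
```

```text
top (array([0.52138426, 0.33440649]), 0.007773029152303934)
top (array([0.52138393, 0.33443824]), 0.007659503724426031)
scene (array([0.52391018, 0.33632575]), 0.04245895519852638)
scene (array([0.52391018, 0.33632575]), 0.04245895519852638)
```

Request:
apply_moves([
  [0,-0.001,-0.03,0,0,0],
  [0,-0.001,-0.06,0,0,0],
  [0,-0.001,-0.075,0,0,0],
  [0,-0.001,-0.075,0,0,0],
  [0,-0.001,-0.075,0,0,0],
], jaw=0.6)

```text
time: 12.2
eef_pos: [0.5228, 0.3347, 0.0533]
tcp_rot: [0.141, 0.99, 0.001, 0.001]
contact_force: [0.6, -0.1, -0.1]
opening: 0.598
finger_force: 0.0
```

Request:
apply_moves([
  [0,0,0,0,0,0],
  [0,0,0,0,0,0],
  [0,0,0,0,0,0],
  [0,0,0,0,0,0],
  [0,0,0,0,0,0],
], jaw=0.2, squeeze=45)

```text
time: 12.82
eef_pos: [0.5225, 0.3352, 0.0534]
tcp_rot: [0.14, 0.99, 0.0, 0.001]
contact_force: [-1.2, -0.9, 6.4]
opening: 0.3
finger_force: 43.9
```

Request:
apply_moves([
  [0,0,0.02,0,0,0],
  [0,0,0.07,0,0,0],
  [0,0,0.11,0,0,0],
  [0.1,-0.434,0.11,0,0,0],
  [0.1,-0.434,0.11,0,0,0],
  [0.1,-0.434,0.11,0,0,0],
  [0.1,-0.434,0.11,0,0,0],
  [0.1,-0.434,0.11,0,0,0],
  [0.1,-0.434,0.11,0,0,0],
  [0.1,-0.434,0.11,0,0,0],
  [0.1,-0.434,0.11,0,0,0],
  [0.1,-0.434,0.11,0,0,0],
  [0.1,-0.434,0.08,0,0,0],
  [0.1,-0.434,0.08,0,0,0],
  [0.1,-0.434,0.08,0,0,0],
])

```text
time: 14.7
eef_pos: [0.6018, -0.0116, 0.1163]
tcp_rot: [0.14, 0.99, 0.0, 0.0]
contact_force: [0.2, -0.7, -1.5]
opening: 0.295
finger_force: 44.7
```

Request:
apply_moves([
  [0.0005,-0.0005,-0.004,0,0,0],
  [0.001,-0.001,-0.008,0,0,0],
  [0.001,-0.001,-0.011,0,0,0],
  [0.001,-0.001,-0.011,0,0,0],
])

```text
time: 15.2
eef_pos: [0.6023, -0.0133, 0.1068]
tcp_rot: [0.141, 0.99, 0.0, -0.0]
contact_force: [0.2, 0.9, -1.6]
opening: 0.302
finger_force: 44.7
```

Request:
apply_moves([
  [0,0,-0.001,0,0,0],
  [0,0,-0.0015,0,0,0],
  [0,0,-0.0015,0,0,0],
])

```text
time: 15.58
eef_pos: [0.6027, -0.0134, 0.1065]
tcp_rot: [0.14, 0.99, -0.0, 0.0]
contact_force: [-1.3, -0.2, 2.1]
opening: 0.302
finger_force: 44.9
```

Request:
apply_moves([
  [0,0,0.001,0,0,0],
  [0,0,0.001,0,0,0],
  [0,0,0.001,0,0,0],
  [0,0,0.06,0,0,0],
  [0,0,0.12,0,0,0],
  [-0.243,0.369,0.12,0,0,0],
  [-0.243,0.369,0.12,0,0,0],
  [-0.243,0.369,0.12,0,0,0],
  [-0.243,0.369,0.12,0,0,0],
  [-0.243,0.369,0.12,0,0,0],
  [-0.243,0.369,0.12,0,0,0],
  [-0.243,0.369,0.12,0,0,0],
  [-0.243,0.369,0.04,0,0,0],
  [-0.243,0.369,-0.04,0,0,0],
  [-0.243,0.369,-0.057,0,0,0],
  [-0.243,0.369,-0.057,0,0,0],
  [-0.243,0.369,-0.057,0,0,0],
], jaw=0.6)

```text
time: 17.7
eef_pos: [0.4104, 0.2826, 0.0629]
tcp_rot: [0.141, 0.99, 0.001, 0.002]
contact_force: [0.6, -0.0, 0.7]
opening: 0.598
finger_force: 0.0
```

```bash
python3 - <<'E'
from cen import *
im={c:save(c,c+"3") for c in("top","scene")}
o=[]
for c in im:
    q=proj(c,[.6026,-.013,.07])[0].astype(int);u,v=q-[40,30]
    o.append(cv2.resize(im[c][v:v+60,u:u+80],(400,300),interpolation=cv2.INTER_CUBIC))
print("bore",blob(im["top"],"top",(.6026,-.013),.098,.007,1),ctrl.get_state()["eef_pos"])
cv2.imwrite("pics/b3.png",np.hstack(o)[:,:,::-1])
E
```

```text
bore (array([ 0.6008199 , -0.01333821]), 0.007774107623845339) [0.41014049 0.28271867 0.06291681]
```

View pics/b3.png

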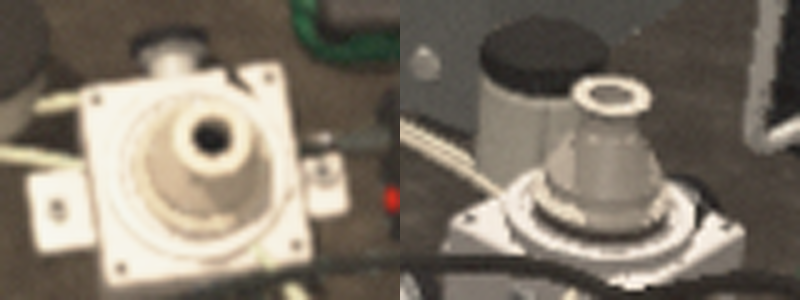

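The reducer stands upright on the ring. The top-camera bore reads x ≈ 0.601 against the block's 0.6026, so I'll overlay ideal circles to check centring.

```bash
python3 - <<'E'
from fit import *
o=[]
for f,cam,prs in(("top2","top",[(.027,.053),(.031,.0475)]),("top3","top",[(.0275,.053),(.015,.098)]),("scene3","scene",[(.0275,.053),(.015,.098)])):
    im=cv2.imread(f"pics/{f}.png"); q=proj(cam,[.6026,-.013,.065])[0].astype(int);u,v=q-[22,25]
    b=cv2.resize(im[v:v+50,u:u+44],None,fx=6,fy=6,interpolation=cv2.INTER_CUBIC)
    for pr in prs:
        P=((proj(cam,prof(.6026,-.0128,[pr]))-[u,v]+.5)*6-.5)
        cv2.polylines(b,[(P*8).round().astype(np.int32)],True,(0,200,0),1,cv2.LINE_AA,3)
    o.append(b)
cv2.imwrite("pics/o1.png",np.hstack(o))
E
```

```text
(no output)
```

View pics/o1.png

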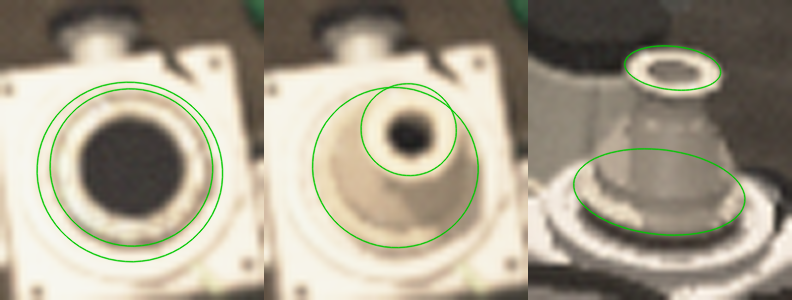

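Ring and reducer are centred to about 1 mm. Next, the small ring.

Request:
apply_moves([
  [-0.002,-0.001,-0.03,0,0,0],
  [-0.002,-0.001,-0.045,0,0,0],
  [-0.002,-0.001,-0.0525,0,0,0],
  [-0.002,-0.001,-0.0525,0,0,0],
  [-0.002,-0.001,-0.0525,0,0,0],
])

```text
time: 18.42
eef_pos: [0.407, 0.2814, 0.0188]
tcp_rot: [0.14, 0.99, 0.0, 0.0]
contact_force: [-0.5, 0.2, 1.1]
opening: 0.602
finger_force: 0.0
```

Request:
apply_moves([
  [0,0,0,0,0,0],
  [0,0,0,0,0,0],
  [0,0,0,0,0,0],
  [0,0,0,0,0,0],
], jaw=0.2, squeeze=30)

```text
time: 18.92
eef_pos: [0.407, 0.2814, 0.0189]
tcp_rot: [0.14, 0.99, 0.0, 0.0]
contact_force: [-0.4, -0.2, 5.0]
opening: 0.333
finger_force: 29.7
```

Request:
apply_moves([
  [0,0,0.02,0,0,0],
  [0,0,0.09,0,0,0],
  [0,0,0.16,0,0,0],
  [0,0,0.22,0,0,0],
  [0.241,-0.368,0.22,0,0,0],
  [0.241,-0.368,0.22,0,0,0],
  [0.241,-0.368,0.22,0,0,0],
  [0.241,-0.368,0.22,0,0,0],
  [0.241,-0.368,0.22,0,0,0],
  [0.241,-0.368,0.22,0,0,0],
  [0.241,-0.368,0.22,0,0,0],
  [0.241,-0.368,0.22,0,0,0],
  [0.241,-0.368,0.18,0,0,0],
  [0.241,-0.368,0.145,0,0,0],
  [0.241,-0.368,0.145,0,0,0],
  [0.241,-0.368,0.145,0,0,0],
])

```text
time: 20.92
eef_pos: [0.5996, -0.0124, 0.1355]
tcp_rot: [0.14, 0.99, 0.0, 0.001]
contact_force: [0.1, -0.3, -0.4]
opening: 0.329
finger_force: 29.7
```

Request:
apply_moves([
  [0,0,0,0,0,0],
])

```text
time: 21.05
eef_pos: [0.6002, -0.013, 0.1362]
tcp_rot: [0.14, 0.99, -0.0, 0.002]
contact_force: [-0.3, 0.2, -0.6]
opening: 0.329
finger_force: 29.7
```

Down to about 118 mm, then feel.

Request:
apply_moves([
  [0,0,-0.01,0,0,0],
  [0,0,-0.018,0,0,0],
  [0,0,-0.022,0,0,0],
  [0,0,-0.022,0,0,0],
])

```text
time: 21.55
eef_pos: [0.5993, -0.0133, 0.117]
tcp_rot: [0.14, 0.99, 0.0, -0.0]
contact_force: [-2.1, -0.7, 2.7]
opening: 0.329
finger_force: 30.0
```

Request:
apply_moves([
  [0,0,-0.001,0,0,0],
  [0,0,-0.001,0,0,0],
])

```text
time: 21.8
eef_pos: [0.5995, -0.0133, 0.117]
tcp_rot: [0.14, 0.99, -0.0, -0.0]
contact_force: [-3.6, -0.4, 6.2]
opening: 0.327
finger_force: 30.3
```

Request:
apply_moves([
  [0,0,0.001,0,0,0],
  [0,0,0.001,0,0,0],
  [0,0,0.001,0,0,0],
  [0,0,0.05,0,0,0],
  [0,0,0.11,0,0,0],
  [-0.189,-0.157,0.11,0,0,0],
  [-0.189,-0.157,0.11,0,0,0],
  [-0.189,-0.157,0.11,0,0,0],
  [-0.189,-0.157,0.11,0,0,0],
  [-0.189,-0.157,0.11,0,0,0],
  [-0.189,-0.157,0.03,0,0,0],
  [-0.189,-0.157,-0.04,0,0,0],
  [-0.189,-0.157,-0.069,0,0,0],
  [-0.189,-0.157,-0.069,0,0,0],
  [-0.189,-0.157,-0.069,0,0,0],
], jaw=0.6)

```text
time: 23.68
eef_pos: [0.4497, -0.1388, 0.0618]
tcp_rot: [0.14, 0.99, -0.0, 0.001]
contact_force: [0.8, 0.2, 0.7]
opening: 0.6
finger_force: 0.0
```

```bash
python3 - <<'E'
from fit import *
o=[]
for cam in("top","scene"):
    im=save(cam,cam+"4")[:,:,::-1]; q=proj(cam,[.6026,-.013,.08])[0].astype(int);u,v=q-[30,30]
    b=cv2.resize(im[v:v+60,u:u+60],(400,400),interpolation=cv2.INTER_CUBIC); o.append(b)
cv2.imwrite("pics/o2.png",np.hstack(o)); print(ctrl.get_state()["eef_pos"],ctrl.get_state()["time"])
E
```

```text
[ 0.44978902 -0.13927     0.06245781] 23.775
```

View pics/o2.png

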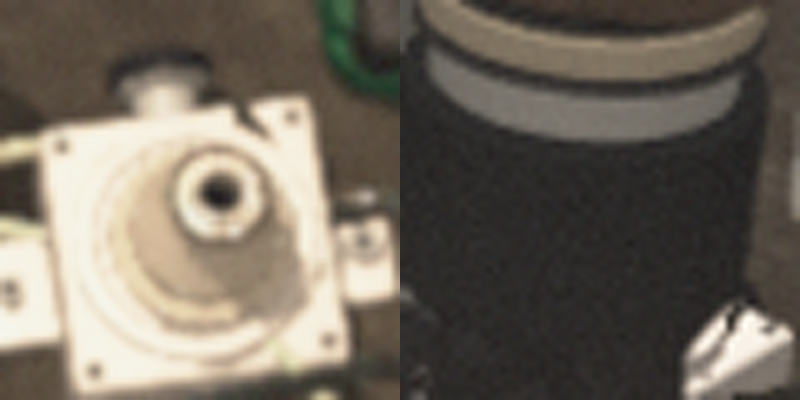

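The small ring sits concentric on the reducer at about (220,193) in the top crop. Now the middle ring.

Request:
apply_moves([
  [-0.0005,0,-0.03,0,0,0],
  [-0.0005,0,-0.045,0,0,0],
  [-0.0005,0,-0.0495,0,0,0],
  [-0.0005,0,-0.0495,0,0,0],
  [-0.0005,0,-0.0495,0,0,0],
])

```text
time: 24.4
eef_pos: [0.4482, -0.1391, 0.0217]
tcp_rot: [0.14, 0.99, -0.0, 0.001]
contact_force: [-0.2, 0.5, 0.6]
opening: 0.595
finger_force: 0.0
```

Request:
apply_moves([
  [0,0,-0.001,0,0,0],
  [0,0,-0.001,0,0,0],
])

```text
time: 24.65
eef_pos: [0.4478, -0.1389, 0.0204]
tcp_rot: [0.14, 0.99, -0.0, 0.0]
contact_force: [0.6, 0.6, -0.4]
opening: 0.604
finger_force: 0.0
```

Request:
apply_moves([
  [0,0,0,0,0,0],
  [0,0,0,0,0,0],
  [0,0,0,0,0,0],
  [0,0,0,0,0,0],
], jaw=0.3, squeeze=35)

```text
time: 25.15
eef_pos: [0.4479, -0.1389, 0.0207]
tcp_rot: [0.14, 0.99, -0.0, 0.0]
contact_force: [-2.3, 1.5, 5.2]
opening: 0.42
finger_force: 34.8
```

Request:
apply_moves([
  [0,0,0.02,0,0,0],
  [0,0,0.08,0,0,0],
  [0,0,0.11,0,0,0],
  [0.037,0.202,0.11,0,0,0],
  [0.037,0.202,0.11,0,0,0],
  [0.037,0.202,0.11,0,0,0],
  [0.037,0.202,0.11,0,0,0],
  [0.037,0.202,0.11,0,0,0],
  [0.037,0.202,0.08,0,0,0],
  [0.037,0.202,0.066,0,0,0],
  [0.037,0.202,0.066,0,0,0],
  [0.037,0.202,0.066,0,0,0],
  [0.037,0.202,0.066,0,0,0],
])

```text
time: 26.78
eef_pos: [0.4779, 0.0225, 0.0738]
tcp_rot: [0.141, 0.99, -0.0, 0.001]
contact_force: [-1.0, 0.6, -0.1]
opening: 0.416
finger_force: 35.1
```

Request:
apply_moves([
  [0,0,-0.003,0,0,0],
  [0,0,-0.006,0,0,0],
  [0,0,-0.0075,0,0,0],
  [0,0,-0.0075,0,0,0],
  [0,0,-0.0075,0,0,0],
])

```text
time: 27.4
eef_pos: [0.4773, 0.0228, 0.0671]
tcp_rot: [0.14, 0.99, -0.0, 0.0]
contact_force: [0.3, -0.4, 0.1]
opening: 0.416
finger_force: 35.1
```

Request:
apply_moves([
  [0,0,-0.001,0,0,0],
  [0,0,-0.001,0,0,0],
])

```text
time: 27.65
eef_pos: [0.4772, 0.0228, 0.0662]
tcp_rot: [0.14, 0.99, 0.0, -0.0]
contact_force: [0.1, -0.0, -0.7]
opening: 0.417
finger_force: 35.1
```

Request:
apply_moves([
  [0,0,-0.001,0,0,0],
  [0,0,-0.0015,0,0,0],
  [0,0,-0.0015,0,0,0],
])

```text
time: 28.02
eef_pos: [0.4774, 0.0228, 0.0657]
tcp_rot: [0.14, 0.99, -0.0, -0.0]
contact_force: [-2.1, -0.7, 4.1]
opening: 0.412
finger_force: 35.6
```

Request:
apply_moves([
  [0,0,0.001,0,0,0],
  [0,0,0.001,0,0,0],
  [0,0,0.03,0,0,0],
  [0,0,0.1,0,0,0],
  [0,0,0.13,0,0,0],
  [-0.042,0.189,0.13,0,0,0],
  [-0.042,0.189,0.13,0,0,0],
  [-0.042,0.189,0.13,0,0,0],
  [-0.042,0.189,0.13,0,0,0],
  [-0.042,0.189,0.13,0,0,0],
  [-0.042,0.189,0.13,0,0,0],
  [-0.042,0.189,0.13,0,0,0],
], jaw=1.0)

```text
time: 29.52
eef_pos: [0.444, 0.1731, 0.169]
tcp_rot: [0.141, 0.99, -0.0, 0.0]
contact_force: [-0.6, 1.1, -0.2]
opening: 0.996
finger_force: 0.0
```

```bash
python3 - <<'E'
from fit import *
o=[]
for cam in("top","scene"):
    im=save(cam,cam+"5")[:,:,::-1]; q=proj(cam,[.4774,.0226,.05])[0].astype(int);u,v=q-[25,25]
    b=cv2.resize(im[v:v+50,u:u+50],(400,400),interpolation=cv2.INTER_CUBIC)
    for pr in((.019,.053),(.023,.0475)):
        P=((proj(cam,prof(.4774,.0226,[pr]))-[u,v]+.5)*8-.5)
        cv2.polylines(b,[(P*8).round().astype(np.int32)],True,(0,200,0),1,cv2.LINE_AA,3)
    o.append(b)
cv2.imwrite("pics/o3.png",np.hstack(o)); print(ctrl.get_state()["eef_pos"])
E
```

```text
[0.443894   0.17335182 0.16901589]
```

View pics/o3.png

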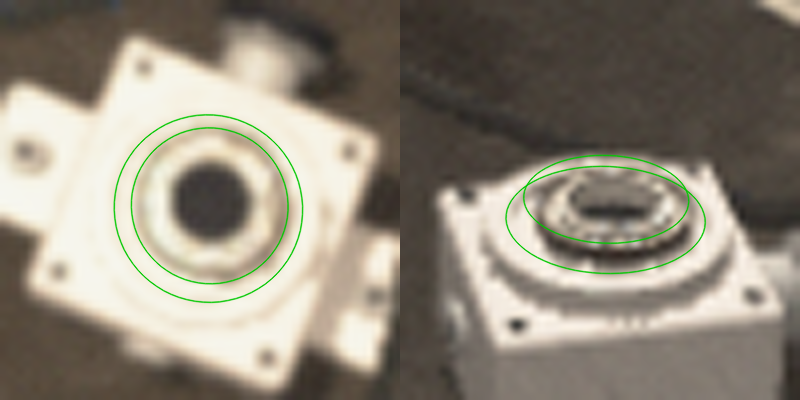

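The middle ring is seated and centred in the overlay. Now the gauge.

Request:
apply_moves([
  [0,0.001,-0.05,0,0,0],
  [0,0.001,-0.1,0,0,0],
  [0,0.001,-0.14,0,0,0],
  [0,0.001,-0.151,0,0,0],
  [0,0.001,-0.151,0,0,0],
  [0,0.001,-0.151,0,0,0],
])

```text
time: 30.38
eef_pos: [0.445, 0.175, 0.0498]
tcp_rot: [0.14, 0.99, 0.0, 0.001]
contact_force: [0.0, -0.3, -0.2]
opening: 0.996
finger_force: 0.0
```

Request:
apply_moves([
  [0,0,0,0,0,0],
  [0,0,0,0,0,0],
  [0,0,0,0,0,0],
  [0,0,0,0,0,0],
  [0,0,0,0,0,0],
  [0,0,0,0,0,0],
], jaw=0.5, squeeze=50)

```text
time: 31.12
eef_pos: [0.4445, 0.1748, 0.0495]
tcp_rot: [0.14, 0.99, 0.0, 0.001]
contact_force: [-1.0, -0.6, 6.7]
opening: 0.6
finger_force: 52.9
```

Request:
apply_moves([
  [0,0,0.015,0,0,0],
  [0,0,0.06,0,0,0],
  [0,0,0.11,0,0,0],
  [0,0,0.11,0,0,0],
  [0.01,-0.045,0.11,0,0,0],
  [0.021,-0.095,0.11,0,0,0],
  [0.032,-0.145,0.11,0,0,0],
  [0.042,-0.19,0.11,0,0,0],
  [0.042,-0.19,0.11,0,0,0],
  [0.042,-0.19,0.09,0,0,0],
  [0.042,-0.19,0.078,0,0,0],
  [0.042,-0.19,0.078,0,0,0],
  [0.042,-0.19,0.078,0,0,0],
  [0.042,-0.19,0.078,0,0,0],
])

```text
time: 32.88
eef_pos: [0.4777, 0.023, 0.1112]
tcp_rot: [0.14, 0.99, -0.0, 0.001]
contact_force: [-0.2, -0.0, -2.5]
opening: 0.604
finger_force: 53.7
```

Request:
apply_moves([
  [0,0,-0.003,0,0,0],
  [0,0,-0.006,0,0,0],
  [0,0,-0.009,0,0,0],
  [0,0,-0.009,0,0,0],
  [0,0,-0.009,0,0,0],
])

```text
time: 33.5
eef_pos: [0.4773, 0.0227, 0.1034]
tcp_rot: [0.14, 0.99, -0.0, -0.0]
contact_force: [-0.3, 0.2, -3.6]
opening: 0.605
finger_force: 53.7
```

Request:
apply_moves([
  [0.0005,0,-0.001,0,0,0],
  [0.0005,0,-0.001,0,0,0],
  [0.0005,0,-0.001,0,0,0],
])

```text
time: 33.88
eef_pos: [0.4777, 0.0227, 0.1027]
tcp_rot: [0.14, 0.99, -0.0, 0.0]
contact_force: [0.5, -0.4, -3.1]
opening: 0.6
finger_force: 53.7
```

Request:
apply_moves([
  [0,0,-0.0005,0,0,0],
  [0,0,-0.001,0,0,0],
  [0,0,-0.001,0,0,0],
])

```text
time: 34.25
eef_pos: [0.4778, 0.0227, 0.1025]
tcp_rot: [0.14, 0.99, -0.0, -0.0]
contact_force: [-2.0, 0.5, 3.1]
opening: 0.6
finger_force: 54.2
```

Contact at the expected height. Release fully, then retreat straight up and away.

Request:
apply_moves([
  [0,0,0.001,0,0,0],
  [0,0,0.001,0,0,0],
  [0,0,0.001,0,0,0],
  [0,0,0.001,0,0,0],
  [0,0,0.03,0,0,0],
  [0,0,0.08,0,0,0],
  [0,0,0.14,0,0,0],
  [0,0,0.18,0,0,0],
  [-0.05,0.3,0.18,0,0,0],
  [-0.05,0.3,0.18,0,0,0],
  [-0.05,0.3,0.18,0,0,0],
  [-0.05,0.3,0.18,0,0,0],
  [-0.05,0.3,0.18,0,0,0],
  [-0.05,0.3,0.18,0,0,0],
], jaw=1.0)

```text
time: 36.0
eef_pos: [0.4375, 0.2626, 0.2456]
tcp_rot: [0.14, 0.99, -0.0, -0.0]
contact_force: [-0.1, 0.1, -0.5]
opening: 1.0
finger_force: 0.0
```

```bash
python3 - <<'E'
from fit import *
o=[]
for cam in("top","scene"):
    im=save(cam,cam+"6")[:,:,::-1]; q=proj(cam,[.54,.005,.07])[0].astype(int);u,v=q-[55,65]
    b=cv2.resize(im[v:v+120,u:u+100],(400,480),interpolation=cv2.INTER_CUBIC)
    for x,y,pr in((.4774,.0226,(.02,.053)),(.4774,.0226,(.0265,.12)),(.6026,-.0128,(.015,.106))):
        P=((proj(cam,prof(x,y,[pr]))-[u,v]+.5)*4-.5)
        cv2.polylines(b,[(P*8).round().astype(np.int32)],True,(0,200,0),1,cv2.LINE_AA,3)
    o.append(b)
cv2.imwrite("pics/o4.png",np.hstack(o)); s=ctrl.get_state();print(s["eef_pos"],s["time"])
E
```

```text
[0.43797105 0.26175258 0.24569532] 36.1
```

View pics/o4.png

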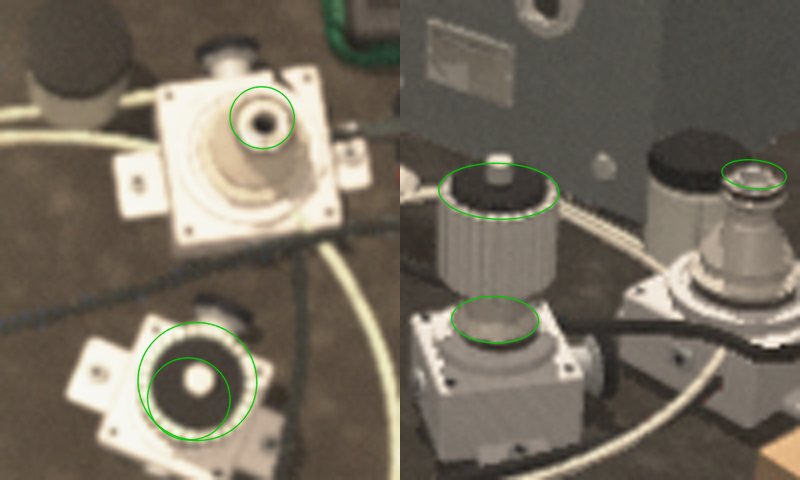

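Both stacks stand upright. The gauge matches its ideal outline at (197,381), the small ring sits on the reducer within about 1–2 mm at (263,123), and the jar is in place. Handing in.

```bash
python3 -c "
from plant import ctrl
print(ctrl.sign_off())"
```

```text
the job is handed in; nothing more can be done
None
```

Both port-block stacks are set up in the order asked and the job is handed in at about 36 s. By camera every part is centred to about 1–2 mm, and the gauge was upright wherever checked; of the neighbours, the last pictures checked only the jar closely, still in place.

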